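# Build a test-sieve tower on the sieve shaker

### The arm

A 6-joint arm with a two-finger parallel gripper is mounted at the origin on a cart in front of the work surface, level with it; the furniture and walls round the work are solid. World frame = base frame: x ahead of the robot, y to its left, z up, the work surface at z = 0. Lengths are in m, angles in degrees, forces in N, time in s.
With the tool pointing down it reaches from about 0.4 to 0.825 m from the base axis. Payload 7 kg.
Tool frame: the origin (TCP) lies midway between the tips of the shut fingers; the grasp point (between the pads) lies 19 mm behind it; z points along the fingers, y is the line along which they close (so a half turn about z gives the same grasp; the last joint's range is limited). The gripper opens to 88 mm and grips with 3 to 60 N. Pads are 19 mm wide; open, the fingers measure 130 mm over their backs; the gripper's body (78 mm by 193 mm) begins 47 mm behind the grasp point.
Start: joints at [86.694, 20.546, 0.682, 0, -70.136, -16.507], TCP at [0.229, 0.635, 0.227] pointing down, gripper open.
Joint ranges: [-176.03, 176.03], [-82.01, 121.73], [-58.28, 71.71], [-173.87, 95.51], [-174.79, -0.11], [-173.66, 173.66]. Speed limits (degrees/s): [136.94, 136.94, 172.46, 180, 180, 180].

### API

Orientations are given as [roll, pitch, yaw] about the fixed x, y, z axes, in that order (R = Rz(yaw) Ry(pitch) Rx(roll)).
In Python, from plant import r gives the robot as it stands.
- The arm moves only by the tool carry_out, never from a script. Its argument "deltas" is a list of rows, each a list of 3 entries, a list of its own where there are three numbers: the opening, from 0 (shut) to 1 (fully open), then the shift along the tool's x, y, z in mm, then the turn, a rotation vector about the tool's x, y, z in rad. In form: [[gripper, [tx, ty, tz], [rx, ry, rz]], ...]. A call has 1 to 12 rows; each row is the pose to reach, as a shift and turn from the pose commanded when the call began, along the tool's axes at that moment; what a row does not reach only later rows make up. A row lasts 1/10 s, in which the tool goes at most 50 mm and 8.59 degrees, less where a joint would pass 70% of its speed; a pose out of reach is approached as far as the arm can. A call with a gripper value outside its range is refused whole. The fingers move at their own pace and stop on an object; "squeeze" is the grip in N (left out, the last holds). Time passes only in rows, so rows that repeat a pose let the fingers close. It gives the time, the measured TCP pose, the force, the opening and the grip force at its end, in the units of the state.
- r.get_state(): the state, without advancing time (a new reading comes with each control period).
- r.capture(name): name is "scene" or "top" or "wrist"; returns (picture, depth): 400x640x3 uint8, red, green, blue; 400x640 float32, m along the optical axis (not along the pixel's ray), 0 where there is no reading.
- r.get_calibration(name): a dict with "fov_y" (degrees; the focal length in pixels is half the picture's height over the tangent of half this angle, whatever the lens; pixels are square), "cx", "cy" (the principal point, pixels), "view" (4x4, takes a point from world to camera coordinates). Camera axes: x right, y down, z forward; pixel columns grow to the right and rows downward; lengths in m; the calibration is good to about 2 mm. A picture is of the moment at which its call begins: read the wrist's pose just before it. get_calibration takes no time and is no camera call; for the wrist camera it gives the pose at the moment of the call.
- r.close_job(): hands the job in; it is judged then, once.
The state is a dict: "time_s": time; "joints": joint angles; "qd": joint speeds; "joint_torque": joint torques, N m; "tcp_pos": TCP position; "eef_rot": TCP orientation; "contact_force": force on the tool from outside, world axes, zero at the start; "moment": the same for the moment, N m; "gripper_width": finger opening in m; "gripper_force": force on a finger pad.
Only numpy, scipy, OpenCV 4.12 (cv2) and the standard library are available. Lean on these libraries where they do the work, as an engineer would, in place of code of your own. Each camera call takes 0.05 s, during which the arm holds its last target. There are 200 camera calls.

### The job

Assemble the sieve tower on the shaker for a particle-size run: set the receiver pan in the shaker's seat ring, nest the three sieves on it with the finest mesh at the bottom and the coarsest on top, and close the tower with the lid. Every part must sit level and fully home in the one below it; leave the two glass weighing bottles standing where they are.

Things in the scene. Friction and masses are not known exactly. Their poses are not given: they have to be found in the camera images.
- shaker: sieve shaker, fixed: white round drum 116 mm across, console on the robot's side (to 80 mm from the axis), round plate 44 mm up, on it a central raised ring (62 mm outside, 54 mm bore, top 56 mm up, 12 mm deep), the pan's seat. Origin on the axis at worktop height, z up; a pan fully home has its origin 46 mm above it. Left of the work (y over 0.28, x over 0.42) a tall centrifuge stands.
- receiver_pan: receiver pan: tallest steel ring, plain solid floor, no openings. Upright on the worktop, 60 mm outside, 54 mm bore, 54 mm high; origin centre of underside, z up. Lowest 10 mm: skirt 52 mm across, tapering to 43 mm, drops into the shaker's ring; grip the straight 44 mm frame above it. The next part nested on it has its origin 44 mm above this one's.
- sieve_fine: finest sieve, dense brass wire mesh (2.1 mm openings, 0.9 mm wire, 11 mm above the underside), lowest of the sieves. Steel ring upright on the worktop, 60 mm outside, 54 mm bore, 36 mm high; origin centre of underside, z up. Lowest 10 mm: skirt 52 mm across, tapering to 43 mm; grip the straight 26 mm frame above it. The next part nested on it has its origin 26 mm above this one's.
- sieve_medium: medium sieve, medium brass wire mesh (6.0 mm openings, 1.5 mm wire, 11 mm above the underside), middle height of the sieves. Steel ring upright on the worktop, 60 mm outside, 54 mm bore, 42 mm high; origin centre of underside, z up. Lowest 10 mm: skirt 52 mm across, tapering to 43 mm; grip the straight 32 mm frame above it. The next part nested on it has its origin 32 mm above this one's.
- sieve_coarse: coarsest sieve, wide brass wire grid (13.8 mm openings, 2.2 mm wire, 11 mm above the underside), tallest of the sieves. Steel ring upright on the worktop, 60 mm outside, 54 mm bore, 48 mm high; origin centre of underside, z up. Lowest 10 mm: skirt 52 mm across, tapering to 43 mm; grip the straight 38 mm frame above it. The next part nested on it has its origin 38 mm above this one's.
- tower_lid: tower lid, knob up on the worktop: steel disc 60 mm across, 6 mm thick (10 to 16 mm above its underside), black round knob on top, 20 mm across (16 to 42 mm up, necked to 15 mm below 24 mm). Below the disc a plug like the sieves' skirt: 10 mm high, 52 mm across, tapering to 43 mm. Origin centre of underside, z up.
- sample_bottle_a: glass weighing bottle with ground lid, 43 mm across, 53 mm high, standing among the parts; origin centre of underside. Leave it alone.
- sample_bottle_b: narrower glass weighing bottle with ground lid, 36 mm across, 64 mm high, standing among the parts; origin centre of underside. Leave it alone.
Mind the look-alikes: they are no part of the job. Leave any brown or red look-alike of the sieve_medium alone. Leave any brown look-alike of the receiver_pan alone.

How it is judged:
By the outcome, as a careful person would: the job done as asked, in the order asked, and still so for the second after the job is handed in, with the robot touching nothing.
It also fails if it takes over 120 s, if anything falls off the work surface, if the arm or the gripper's body presses on something with over 40 N, if the wrist force passes 120 N, or if a joint passes its speed limit or range.

## Working session

There is one attempt and no reset: what is moved stays moved. The work goes in short steps, Python scripts to look and compute and a tool call to move; the robot and the scene stay as the last step left them, time stands still between calls to the robot, and variables do not carry over. Pictures are saved under pics/ and viewed, at most 14 in all, crops included, and the job is handed in when it is done.

Besides the shell and the picture viewer there is one more tool, called after "Request:" by a JSON object that holds its "fn" and its "kwargs". carry_out: Moves the arm, as the interface text tells. Its arguments: {"type":"object","properties":{"deltas":{"type":"array"},"squeeze":{"type":"number"}},"required":["deltas"]}

```bash
ls; mkdir -p pics
python3 - <<'E'
from plant import r
import cv2,numpy as np
s=r.get_state(); print({k:np.round(v,3).tolist() for k,v in s.items()})
for n in("scene","top","wrist"):
    c=r.get_calibration(n); print(n,c['fov_y'],c['cx'],c['cy'],np.round(c['view'],4).tolist())
    p,d=r.capture(n); cv2.imwrite(f'pics/{n}0.png',p[:,:,::-1]); np.save(f'pics/{n}0.npy',d)
E
```

```text
pics
{'time_s': 0.0, 'joints': [86.694, 20.589, 0.634, -0.02, -70.134, -16.507], 'qd': [0.09, -0.132, -0.004, -0.045, -0.037, -0.018], 'joint_torque': [0.004, -58.272, 29.305, 6.997, 0.007, -0.0], 'tcp_pos': [0.229, 0.635, 0.226], 'eef_rot': [179.91, -0.007, -19.82], 'contact_force': [-0.157, -0.255, -0.394], 'moment': [-0.037, -0.025, -0.055], 'gripper_force': 0.0, 'gripper_width': 0.087}
scene 45.63791463721136 323.7319891996178 197.1094341848101 [[-0.7613, -0.6482, -0.0147, 0.3986], [-0.3831, 0.4679, -0.7965, 0.2513], [0.5232, -0.6007, -0.6045, 0.6733], [0.0, 0.0, 0.0, 1.0]]
top 55.8088403498918 315.97708282148346 196.36215470408806 [[-0.0421, -0.9991, -0.0022, -0.0331], [-0.9727, 0.0415, -0.2282, 0.563], [0.2281, -0.0074, -0.9736, 0.7447], [0.0, 0.0, 0.0, 1.0]]
wrist 70.01481544837024 320.36461251684915 199.4485682488555 [[-0.3384, -0.941, 0.0021, 0.675], [-0.9074, 0.3269, 0.264, -0.0324], [-0.2491, 0.0875, -0.9645, 0.3909], [0.0, 0.0, 0.0, 1.0]]
```

View pics/top0.png

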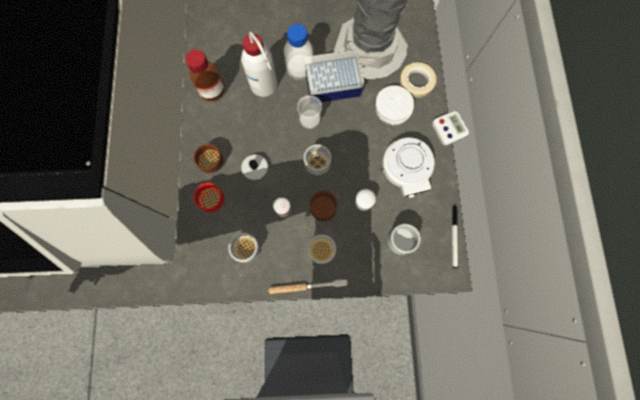

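View pics/scene0.png

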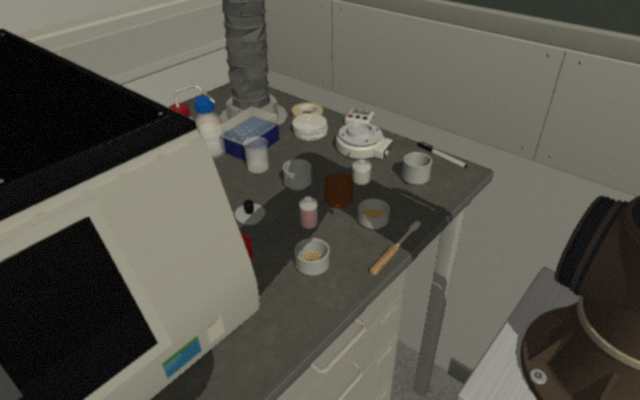

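Top view candidates: steel rings at (317,158) [coarse?], (243,247) [medium?], (322,249) [fine?], (405,238) [pan]; lid (254,166); look-alikes brown (208,158), red (209,197), brown pan (323,205); bottles (282,206), (366,200); shaker (410,163). Close crop plus measuring from depth.

```bash
cat > h.py <<'E'
from plant import r
import cv2,numpy as np
def K(c,h=400): return (h/2)/np.tan(np.radians(c['fov_y'])/2)
def cloud(c,d):
    f=K(c); v,u=np.mgrid[:400,:640]
    P=np.stack([(u-c['cx'])/f*d,(v-c['cy'])/f*d,d],-1)
    T=np.linalg.inv(c['view']); W=P@T[:3,:3].T+T[:3,3]; W[d<=0]=np.nan; return W
def ray(c,uv,z):
    f=K(c);T=np.linalg.inv(c['view']);D=T[:3,:3]@[(uv[0]-c['cx'])/f,(uv[1]-c['cy'])/f,1]
    return T[:3,3]+D*(z-T[2,3])/D[2]
def circ(p,R=None,it=6):
    # robust circle fit; R fixes the radius
    from scipy.optimize import least_squares
    x0=[*np.median(p,0)]+([] if R else [.03])
    s=least_squares(lambda q:np.hypot(*(p-q[:2]).T)-(R or q[2]),x0,loss='soft_l1',f_scale=.0015)
    return s.x, np.median(abs(s.fun))
E
python3 - <<'E'
from h import *
c=r.get_calibration('top');d=np.load('pics/top0.npy');W=cloud(c,d)
print('cam',np.linalg.inv(c['view'])[:3,3])
print('table z',np.nanmedian(W[270:275,200:260,2]))
for n,(u,v) in dict(coarse=(317,158),med=(243,247),fine=(322,249),pan=(405,238),lid=(254,166),brmed=(208,158),red=(209,197),brpan=(323,205),ba=(282,206),bb=(366,200),shaker=(410,163)).items():
    k=26 if n=='shaker' else 19
    w=W[v-k:v+k,u-k:u+k].reshape(-1,3);w=w[np.isfinite(w[:,2])]
    zt=np.percentile(w[w[:,2]>.008][:,2],95)
    t=w[w[:,2]>zt-.006]; 
    print(n,'ztop %.4f'%zt,len(t),'ctr',np.round((t.min(0)+t.max(0))/2,4),'ext',np.round(np.ptp(t,axis=0),4), 'pix',np.round(ray(c,(u,v),zt)[:2],3))
p=cv2.imread('pics/top0.png')[130:275,190:450]
cv2.imwrite('pics/crop.png',cv2.resize(p,None,fx=3,fy=3,interpolation=cv2.INTER_CUBIC))
E
```

```text
cam [ 0.37642675 -0.05096591  0.8534544 ]
table z 0.0005800090095551824
coarse ztop 0.0493 144 ctr [ 0.655  -0.0621  0.0473] ext [0.0598 0.0608 0.0078] pix [ 0.653 -0.063]
med ztop 0.0435 162 ctr [0.4624 0.1057 0.0417] ext [0.0602 0.0607 0.0082] pix [0.462 0.103]
fine ztop 0.0379 141 ctr [ 0.4525 -0.0631  0.0362] ext [0.0585 0.0605 0.0077] pix [ 0.451 -0.065]
pan ztop 0.0554 170 ctr [ 0.4654 -0.2415  0.0534] ext [0.0599 0.0607 0.0081] pix [ 0.465 -0.241]
lid ztop 0.0421 60 ctr [0.6485 0.0839 0.0412] ext [0.0175 0.0183 0.0085] pix [0.643 0.079]
brmed ztop 0.0431 152 ctr [0.6703 0.1877 0.0414] ext [0.0613 0.0601 0.0085] pix [0.666 0.183]
red ztop 0.0431 164 ctr [0.5778 0.1844 0.0418] ext [0.06   0.0607 0.0096] pix [0.575 0.179]
brpan ztop 0.0551 155 ctr [ 0.5456 -0.0705  0.0534] ext [0.0598 0.059  0.0083] pix [ 0.544 -0.071]
ba ztop 0.0640 37 ctr [0.5483 0.0206 0.0635] ext [0.0141 0.0132 0.0068] pix [0.543 0.016]
bb ztop 0.0521 35 ctr [ 0.558  -0.166   0.0524] ext [0.0137 0.0131 0.005 ] pix [ 0.551 -0.165]
shaker ztop 0.0556 213 ctr [ 0.642  -0.2704  0.0547] ext [0.0626 0.0619 0.01  ] pix [ 0.63  -0.268]
```

View pics/crop.png

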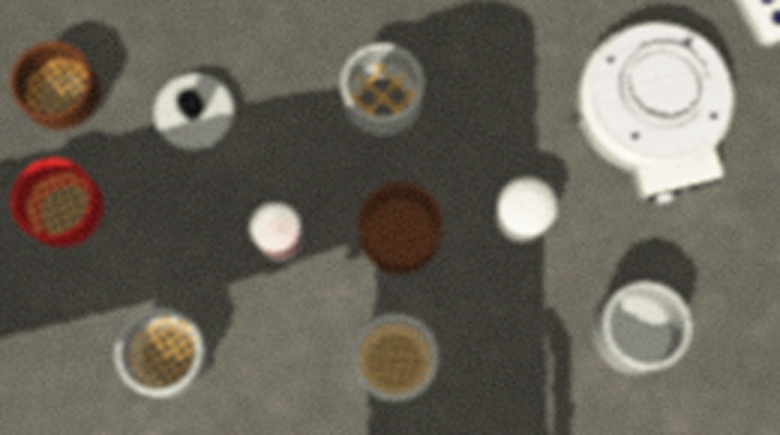

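The crop confirms the choice: wide grid (380,88)=coarse, medium mesh (160,353), dense mesh (397,358)=fine, empty steel ring (645,325)=pan, and the rim heights 49/43/38/55 mm match. Next: the centrifuge's extent, for a safe path out of the start pose.

Run:
```python
from h import *
for n in('top','scene'):
    W=cloud(r.get_calibration(n),np.load(f'pics/{n}0.npy')).reshape(-1,3);W=W[np.isfinite(W[:,2])]
    q=W[(W[:,2]>.1)&(W[:,1]>.15)&(W[:,0]>.1)&(W[:,0]<.78)]
    for lo in np.arange(.1,.6,.1):
        t=q[(q[:,2]>lo)&(q[:,2]<lo+.1)]
        if len(t)>20: print(n,round(lo,1),len(t),np.percentile(t,[1,99],axis=0).round(3).tolist())
    a=W[(W[:,0]>.5)&(abs(W[:,1])<.35)&(W[:,0]<.95)&(W[:,2]>.08)&(W[:,1]>-.35)&(W[:,1]<.27)]
    for lo in(.08,.13,.18,.25):
        t=a[(a[:,2]>lo)]
        if len(t): print('back',lo,t.min(0).round(3),t.max(0).round(3))
```

```text
top 0.1 6724 [[0.419, 0.25, 0.102], [0.772, 0.513, 0.199]]
top 0.2 9081 [[0.447, 0.25, 0.201], [0.773, 0.465, 0.299]]
top 0.3 21525 [[0.495, 0.25, 0.302], [0.777, 0.415, 0.34]]
back 0.08 [ 0.5   -0.263  0.08 ] [0.95 0.27 0.34]
back 0.13 [ 0.5   -0.263  0.13 ] [0.95 0.27 0.34]
back 0.18 [ 0.5   -0.257  0.18 ] [0.95 0.27 0.34]
back 0.25 [0.5   0.248 0.25 ] [0.908 0.27  0.34 ]
scene 0.1 15666 [[0.417, 0.257, 0.102], [0.461, 0.551, 0.199]]
scene 0.2 24412 [[0.443, 0.257, 0.201], [0.492, 0.547, 0.299]]
scene 0.3 24036 [[0.487, 0.256, 0.301], [0.77, 0.49, 0.339]]
back 0.08 [ 0.5  -0.26  0.08] [0.95  0.27  0.339]
back 0.13 [ 0.5  -0.26  0.13] [0.95  0.27  0.339]
back 0.18 [ 0.5  -0.26  0.18] [0.95  0.27  0.339]
back 0.25 [ 0.5  -0.26  0.25] [0.95  0.27  0.339]
```

Going up to z≈0.40 first (centrifuge tops out at 0.34), then swinging in front of it.

Request:
{"fn": "carry_out", "kwargs": {"deltas": [[1,[0,30,-40],[0,0,0]],[1,[0,60,-80],[0,0,0]],[1,[0,90,-120],[0,0,0]],[1,[0,120,-150],[0,0,0]],[1,[0,144,-174],[0,0,0]],[1,[0,144,-174],[0,0,0]],[1,[48,153,-174],[0,0,-0.06]],[1,[95,162,-174],[0,0,-0.12]],[1,[140,171,-174],[0,0,-0.18]],[1,[185,180,-174],[0,0,-0.24]],[1,[229,189,-174],[0,0,-0.3]],[1,[229,189,-174],[0,0,-0.346]]]}}

```text
time_s: 1.35
tcp_pos: [0.3835, 0.3769, 0.3997]
eef_rot: [179.9, 0.0, -0.1]
contact_force: [-1.2, 1.1, 0.2]
gripper_width: 0.0874
gripper_force: 0.0
```

```bash
cat > st.py <<'E'
from plant import r
import numpy as np
s=r.get_state();print(s['time_s'],np.round(s['tcp_pos'],4),np.round(s['eef_rot'],2),np.round(s['joints'],1),np.round(s['contact_force'],1),s['gripper_width'],s['gripper_force'])
E
python3 st.py
```

```text
1.35 [0.3835 0.3769 0.3997] [ 1.799e+02  1.000e-02 -1.200e-01] [ 65.4   3.8   1.1   0.  -87.5  24.5] [-1.2  1.1  0.2] 0.08738867578618463 0.0
```

Request:
{"fn": "carry_out", "kwargs": {"deltas": [[1,[10,48,0],[0,0,0]],[1,[20,96,0],[0,0,0]],[1,[30,144,0],[0,0,0]],[1,[40,192,0],[0,0,0]],[1,[50,240,0],[0,0,0]],[1,[60,286,5],[0,0,0]],[1,[65,333,20],[0,0,0]],[1,[70,380,35],[0,0,0]],[1,[75,425,55],[0,0,0]],[1,[80,468,80],[0,0,0]],[1,[85,511,105],[0,0,0]],[1,[85,554,130],[0,0,0]]]}}

```text
time_s: 2.55
tcp_pos: [0.4652, -0.1763, 0.2692]
eef_rot: [-180.0, 0.0, 0.0]
contact_force: [1.8, 1.8, -0.3]
gripper_width: 0.0878
gripper_force: 0.0
```

Request:
{"fn": "carry_out", "kwargs": {"deltas": [[1,[0,35,35],[0,0,0]],[1,[0,66,70],[0,0,0]],[1,[0,66,70],[0,0,0]],[1,[0,66,70],[0,0,0]]]}}

```text
time_s: 2.95
tcp_pos: [0.4646, -0.2411, 0.1993]
eef_rot: [-180.0, 0.2, -0.1]
contact_force: [-0.3, 0.7, 1.0]
gripper_width: 0.0878
gripper_force: 0.0
```

```bash
cat > look.py <<'E'
import sys
from h import *
# usage: look.py ztop x y [R]: rim circle near (x,y) from wrist depth, inliers at z within 4 mm of ztop
def look(zt,x,y,rad=.04,name=None,Rout=.030):
    c=r.get_calibration('wrist');s=r.get_state();p,d=r.capture('wrist')
    if name: cv2.imwrite(f'pics/{name}.png',p[:,:,::-1])
    w=cloud(c,d).reshape(-1,3);w=w[np.isfinite(w[:,2])]
    w=w[np.hypot(w[:,0]-x,w[:,1]-y)<rad]
    t=w[abs(w[:,2]-zt)<.004]
    print('t',s['time_s'],'tcp',np.round(s['tcp_pos'],4),np.round(s['eef_rot'],2),'n',len(t))
    if len(t)<20: print('few',np.percentile(w[:,2],[1,50,99])); return
    hull=cv2.convexHull(t[:,:2].astype(np.float32))[:,0]
    (cx,cy),rr=cv2.minEnclosingCircle(t[:,:2].astype(np.float32))
    ctr=t[:,:2]-np.median(t[:,:2],0)
    q,e=circ(t[:,:2].astype(float))
    print('enclosing',round(cx,4),round(cy,4),'r',round(rr,4),'ringfit',q.round(4),round(e,4),'zmed',np.median(t[:,2]).round(4),'minmax ctr',((t.min(0)+t.max(0))/2).round(4)[:2])
if __name__=='__main__':
    a=sys.argv; look(float(a[1]),float(a[2]),float(a[3]),float(a[4]) if len(a)>4 else .04,a[5] if len(a)>5 else None)
E
python3 look.py 0.054 0.4654 -0.2415 0.045 w1; python3 look.py 0.056 0.642 -0.2704 0.04
```

```text
t 2.95 tcp [ 0.4646 -0.2411  0.1993] [-1.7999e+02  1.7000e-01 -1.0000e-01] n 605
enclosing 0.466 -0.2417 r 0.0308 ringfit [ 0.4666 -0.2417  0.0286] 0.001 zmed 0.054 minmax ctr [ 0.4659 -0.2418]
t 3.0 tcp [ 0.4655 -0.2406  0.2006] [ 1.7999e+02  3.0000e-02 -2.0000e-02] n 623
enclosing 0.6416 -0.2717 r 0.0314 ringfit [ 0.6431 -0.2713  0.029 ] 0.0012 zmed 0.0561 minmax ctr [ 0.6289 -0.2718]
```

View pics/w1.png

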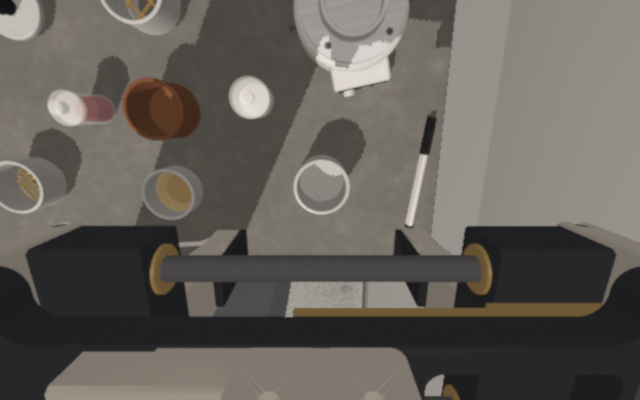

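Wrist view: pan (322,185) lies squarely between the fingers, shaker ring (352,20), a wall on the right from column ~450. I check how near that wall is to the shaker.

Run:
```python
from h import *
c=r.get_calibration('wrist');p,d=r.capture('wrist');W=cloud(c,d)
for v in(20,60,130,200): print(v,[(u,W[v,u].round(3).tolist()) for u in (430,450,480,520,580)])
W=cloud(r.get_calibration('top'),np.load('pics/top0.npy'))
for v in(120,165,240): print(v,[(u,W[v,u].round(3).tolist()) for u in (445,460,475,500,530,560)])
```

```text
20 [(430, [0.647, -0.362, 0.001]), (450, [0.647, -0.384, 0.001]), (480, [0.673, -0.46, -0.085]), (520, [0.631, -0.43, 0.052]), (580, [0.61, -0.43, 0.123])]
60 [(430, [0.606, -0.366, 0.0]), (450, [0.638, -0.459, -0.168]), (480, [0.62, -0.459, -0.069]), (520, [0.594, -0.43, 0.063]), (580, [0.582, -0.43, 0.131])]
130 [(430, [0.528, -0.37, 0.01]), (450, [0.524, -0.459, -0.136]), (480, [0.527, -0.459, -0.044]), (520, [0.53, -0.429, 0.081]), (580, [0.532, -0.43, 0.145])]
200 [(430, [0.439, -0.384, -0.001]), (450, [0.41, -0.459, -0.106]), (480, [0.434, -0.459, -0.018]), (520, [0.466, -0.429, 0.099]), (580, [0.482, -0.43, 0.158])]
120 [(445, [0.745, -0.372, 0.019]), (460, [0.744, -0.408, 0.019]), (475, [0.728, -0.428, 0.052]), (500, [0.681, -0.429, 0.155]), (530, [0.637, -0.429, 0.25]), (560, [0.603, -0.427, 0.325])]
165 [(445, [0.639, -0.366, 0.0]), (460, [0.681, -0.459, -0.14]), (475, [0.651, -0.458, -0.048]), (500, [0.596, -0.43, 0.125]), (530, [0.564, -0.43, 0.226]), (560, [0.537, -0.425, 0.308])]
240 [(445, [0.463, -0.344, 0.001]), (460, [0.461, -0.378, 0.001]), (475, [0.471, -0.458, -0.108]), (500, [0.45, -0.429, 0.08]), (530, [0.438, -0.43, 0.186]), (560, [0.428, -0.429, 0.27])]
```

Wall is at y=-0.43: 60 mm clear of the gripper body at the shaker, so yaw 0 works throughout. Grasping the pan.

Request:
{"fn": "carry_out", "kwargs": {"deltas": [[1,[1,1,45],[0,0,0]],[1,[1,1,90],[0,0,0]],[1,[1,1,130],[0,0,0]],[1,[1,1,160],[0,0,0]],[1,[1,1,176],[0,0,0]],[1,[1,1,176],[0,0,0]],[0.5,[1,1,176],[0,0,0]],[0.5,[1,1,176],[0,0,0]],[0.5,[1,1,176],[0,0,0]],[0.5,[1,1,176],[0,0,0]],[0.5,[1,1,176],[0,0,0]],[0.5,[1,1,176],[0,0,0]]], "squeeze": 25}}

```text
time_s: 4.3
tcp_pos: [0.467, -0.2415, 0.0256]
eef_rot: [180.0, -0.1, 0.0]
contact_force: [-0.9, 2.6, 8.1]
gripper_width: 0.0603
gripper_force: 25.0
```

Request:
{"fn": "carry_out", "kwargs": {"deltas": [[0.5,[0,0,-30],[0,0,0]],[0.5,[0,0,-70],[0,0,0]],[0.5,[20,3,-85],[0,0,0]],[0.5,[60,10,-85],[0,0,0]],[0.5,[100,17,-85],[0,0,0]],[0.5,[140,24,-85],[0,0,0]],[0.5,[176,30,-85],[0,0,0]],[0.5,[176,30,-85],[0,0,0]],[0.5,[176,30,-75],[0,0,0]],[0.5,[176,30,-70],[0,0,0]],[0.5,[176,30,-70],[0,0,0]]]}}

```text
time_s: 5.4
tcp_pos: [0.6405, -0.271, 0.0932]
eef_rot: [-180.0, 0.2, -0.0]
contact_force: [1.1, 1.1, -2.0]
gripper_width: 0.0603
gripper_force: 25.0
```

```bash
python3 st.py
python3 - <<'E'
from h import *
for n in('scene','wrist'):
    p,d=r.capture(n); cv2.imwrite(f'pics/{n}1.png',p[:,:,::-1])
p=cv2.imread('pics/scene1.png')[60:220,260:480]; q=cv2.imread('pics/wrist1.png')
cv2.imwrite('pics/c1.png',np.hstack([cv2.resize(p,(520,378)),cv2.resize(q[100:400,220:430],(265,378))]))
W=cloud(r.get_calibration('wrist'),d).reshape(-1,3);s=r.get_state()
w=W[(np.hypot(W[:,0]-.642,W[:,1]+.271)<.045)&(W[:,2]>.11)&(W[:,2]<.135)];print(len(w),w.min(0),w.max(0),np.median(w[:,2]))
E
```

```text
5.4 [ 0.6405 -0.271   0.0932] [-1.7996e+02  1.5000e-01 -1.0000e-02] [ -6.9  28.2  -5.6  -0.  -56.4  96.9] [ 1.1  1.1 -2. ] 0.06034529170848393 24.999639065936208
4197 [ 0.61270702 -0.31459836  0.11000183] [ 0.67158988 -0.22749605  0.13498707] 0.12153411254364713
```

View pics/c1.png

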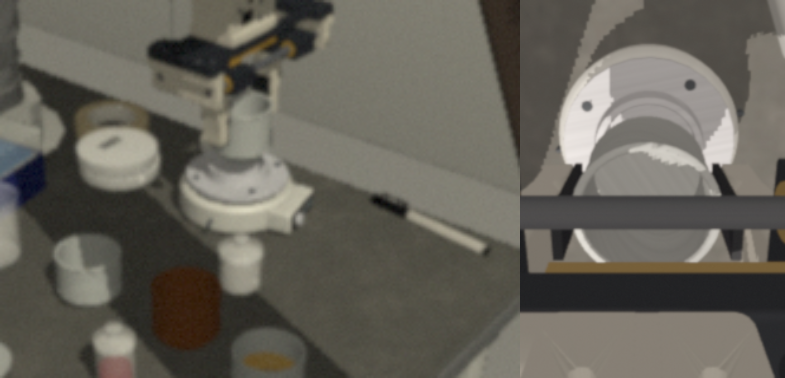

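The pan hangs level over the seat ring, centred (rim x 0.613–0.672). Lowering slowly.

Request:
{"fn": "carry_out", "kwargs": {"deltas": [[0.5,[0,0,5],[0,0,0]],[0.5,[0,0,9],[0,0,0]],[0.5,[0,0,12],[0,0,0]],[0.5,[0,0,15],[0,0,0]],[0.5,[0,0,17],[0,0,0]],[0.5,[0,0,19],[0,0,0]],[0.5,[0,0,21],[0,0,0]],[0.5,[0,0,22],[0,0,0]],[0.5,[0,0,23],[0,0,0]],[0.5,[0,0,24],[0,0,0]]]}}

```text
time_s: 6.5
tcp_pos: [0.6436, -0.2717, 0.0716]
eef_rot: [179.9, -0.1, 0.0]
contact_force: [1.0, -0.3, 9.6]
gripper_width: 0.0601
gripper_force: 25.0
```

Request:
{"fn": "carry_out", "kwargs": {"deltas": [[0.8,[0,0,0],[0,0,0]],[1,[0,0,0],[0,0,0]],[1,[0,0,0],[0,0,0]],[1,[0,0,0],[0,0,0]],[1,[0,0,-20],[0,0,0]],[1,[0,0,-60],[0,0,0]],[1,[0,0,-100],[0,0,0]],[1,[-40,0,-130],[0,0,0]],[1,[-80,0,-130],[0,0,0]],[1,[-80,0,-130],[0,0,0]],[1,[-80,0,-130],[0,0,0]]]}}

```text
time_s: 7.6
tcp_pos: [0.5615, -0.2714, 0.2014]
eef_rot: [180.0, -0.1, -0.0]
contact_force: [0.2, -0.1, -0.9]
gripper_width: 0.0877
gripper_force: 0.0
```

```bash
cat > rim.py <<'E'
# rim.py x y zexp: plane fit of rim and circle, from wrist depth
import sys
from h import *
x,y,z=map(float,sys.argv[1:4]); cam=sys.argv[4] if len(sys.argv)>4 else 'wrist'
c=r.get_calibration(cam);s=r.get_state();p,d=r.capture(cam)
cv2.imwrite('pics/last.png',p[:,:,::-1])
w=cloud(c,d).reshape(-1,3);w=w[np.isfinite(w[:,2])]
w=w[np.hypot(w[:,0]-x,w[:,1]-y)<.042]
t=w[abs(w[:,2]-z)<.006]; rr=np.hypot(t[:,0]-x,t[:,1]-y); t=t[(rr>.022)]
print('tcp',s['time_s'],np.round(s['tcp_pos'],4),'n',len(t),'z>exp+6:',int((w[:,2]>z+.006).sum()))
if len(t)>20:
    # visible top of rim: points that are locally highest per azimuth bin
    q=[]; az=np.arctan2(t[:,1]-y,t[:,0]-x)
    for a in np.linspace(-np.pi,np.pi,25)[:-1]:
        b=t[(az>=a)&(az<a+np.pi/12)]
        if len(b)>2: q.append([*b[b[:,2]>np.percentile(b[:,2],50)].mean(0)])
    q=np.array(q);A=np.c_[q[:,:2]-[x,y],np.ones(len(q))]
    k=np.linalg.lstsq(A,q[:,2],rcond=None)[0]
    print('bins',len(q),'rim z',k[2].round(4),'tilt deg x,y',np.degrees(k[:2]).round(2),'minmax',t.min(0)[:2].round(4),t.max(0)[:2].round(4),'ctr',((t.min(0)+t.max(0))/2)[:2].round(4))
    (cx,cy),R=cv2.minEnclosingCircle(t[:,:2].astype(np.float32)); print('encl',round(cx,4),round(cy,4),round(R,4))
E
python3 rim.py .642 -.271 .1; python3 rim.py .642 -.271 .1 top
```

```text
tcp 7.6 [ 0.5615 -0.2714  0.2014] n 1019 z>exp+6: 0
bins 24 rim z 0.1007 tilt deg x,y [0.14 0.03] minmax [ 0.6128 -0.3012] [ 0.6736 -0.2408] ctr [ 0.6432 -0.271 ]
encl 0.643 -0.2711 0.0307
tcp 7.65 [ 0.5622 -0.2714  0.2009] n 0 z>exp+6: 0
```

Pan is home (rim 100.7 mm, level). Now to the fine sieve.

Request:
{"fn": "carry_out", "kwargs": {"deltas": [[1,[-22,-42,0],[0,0,0]],[1,[-44,-84,0],[0,0,0]],[1,[-66,-126,0],[0,0,0]],[1,[-88,-168,0],[0,0,0]],[1,[-110,-208,0],[0,0,0]],[1,[-110,-208,0],[0,0,0]],[1,[-110,-208,0],[0,0,0]]]}}

```text
time_s: 8.4
tcp_pos: [0.4528, -0.0621, 0.2007]
eef_rot: [180.0, -0.0, 0.2]
contact_force: [0.4, -0.1, 0.8]
gripper_width: 0.0882
gripper_force: 0.0
```

```bash
python3 rim.py .4525 -.0631 .036; python3 st.py
```

```text
tcp 8.4 [ 0.4528 -0.0621  0.2007] n 551 z>exp+6: 29700
bins 24 rim z 0.0366 tilt deg x,y [ 0.3  -0.08] minmax [ 0.4229 -0.0937] [ 0.4837 -0.0332] ctr [ 0.4533 -0.0634]
encl 0.4533 -0.0632 0.0308
8.45 [ 0.453  -0.0629  0.2005] [1.7999e+02 0.0000e+00 1.1000e-01] [ 16.9   0.8 -27.8   0.  -61.4  73.2] [ 0.4 -0.3  0.1] 0.08817454241700673 0.0
```

Request:
{"fn": "carry_out", "kwargs": {"deltas": [[1,[1,0,45],[0,0,0]],[1,[1,0,90],[0,0,0]],[1,[1,0,135],[0,0,0]],[1,[1,0,165],[0,0,0]],[1,[1,0,180],[0,0,0]],[1,[1,0,188],[0,0,0]],[1,[1,0,188],[0,0,0]],[0.5,[1,0,188],[0,0,0]],[0.5,[1,0,188],[0,0,0]],[0.5,[1,0,188],[0,0,0]],[0.5,[1,0,188],[0,0,0]],[0.5,[1,0,188],[0,0,0]]]}}

```text
time_s: 9.65
tcp_pos: [0.4537, -0.0632, 0.0132]
eef_rot: [-180.0, -0.1, 0.0]
contact_force: [-1.5, 0.5, 6.5]
gripper_width: 0.0597
gripper_force: 25.0
```

Request:
{"fn": "carry_out", "kwargs": {"deltas": [[0.5,[0,0,-30],[0,0,0]],[0.5,[0,0,-75],[0,0,0]],[0.5,[0,0,-120],[0,0,0]],[0.5,[15,16,-130],[0,0,0]],[0.5,[45,50,-130],[0,0,0]],[0.5,[77,85,-130],[0,0,0]],[0.5,[109,120,-130],[0,0,0]],[0.5,[141,155,-130],[0,0,0]],[0.5,[170,187,-130],[0,0,0]],[0.5,[189,208,-125],[0,0,0]],[0.5,[189,208,-114],[0,0,0]],[0.5,[189,208,-112],[0,0,0]]]}}

```text
time_s: 10.85
tcp_pos: [0.6409, -0.2713, 0.1219]
eef_rot: [-179.9, 0.2, -0.1]
contact_force: [-0.3, 0.1, -1.2]
gripper_width: 0.0602
gripper_force: 25.0
```

```bash
python3 st.py; python3 rim.py .642 -.271 .149
```

```text
10.85 [ 0.6409 -0.2713  0.1219] [-1.7992e+02  2.2000e-01 -7.0000e-02] [ -7.   26.8  -3.7  -0.1 -59.7  96.9] [-0.3  0.1 -1.2] 0.0602212286925887 24.999706376111135
tcp 10.85 [ 0.6409 -0.2713  0.1219] n 2224 z>exp+6: 35451
bins 24 rim z 0.1467 tilt deg x,y [-0.02  0.01] minmax [ 0.6134 -0.3115] [ 0.6714 -0.2304] ctr [ 0.6424 -0.2709]
encl 0.6512 -0.2709 0.0406
```

Request:
{"fn": "carry_out", "kwargs": {"deltas": [[0.5,[0,0,4],[0,0,0]],[0.5,[0,0,8],[0,0,0]],[0.5,[0,0,11],[0,0,0]],[0.5,[0,0,14],[0,0,0]],[0.5,[0,0,16],[0,0,0]],[0.5,[0,0,18],[0,0,0]],[0.5,[0,0,20],[0,0,0]],[0.5,[0,0,21],[0,0,0]],[0.5,[0,0,22],[0,0,0]]]}}

```text
time_s: 11.8
tcp_pos: [0.6423, -0.2714, 0.1033]
eef_rot: [180.0, -0.0, 0.0]
contact_force: [-3.1, 2.9, 9.8]
gripper_width: 0.0601
gripper_force: 25.0
```

Request:
{"fn": "carry_out", "kwargs": {"deltas": [[0.8,[0,0,0],[0,0,0]],[1,[0,0,0],[0,0,0]],[1,[0,0,0],[0,0,0]],[1,[0,0,0],[0,0,0]],[1,[0,0,-20],[0,0,0]],[1,[0,0,-60],[0,0,0]],[1,[0,0,-100],[0,0,0]],[1,[-40,0,-120],[0,0,0]],[1,[-80,0,-120],[0,0,0]],[1,[-80,0,-120],[0,0,0]]]}}

```text
time_s: 12.8
tcp_pos: [0.5587, -0.2713, 0.2243]
eef_rot: [-180.0, -0.1, -0.1]
contact_force: [1.0, -0.2, -0.1]
gripper_width: 0.0875
gripper_force: 0.0
```

```bash
python3 rim.py .643 -.271 .126; python3 st.py
```

```text
tcp 12.8 [ 0.5587 -0.2713  0.2243] n 1063 z>exp+6: 0
bins 24 rim z 0.1267 tilt deg x,y [-0.06 -0.15] minmax [ 0.612  -0.3013] [ 0.6726 -0.2404] ctr [ 0.6423 -0.2708]
encl 0.6421 -0.2708 0.0307
12.85 [ 0.5606 -0.2715  0.224 ] [ 1.8e+02 -1.0e-01 -3.0e-02] [ -7.9  15.7  -6.6  -0.  -67.6  97.9] [-0.7 -0.1  0.6] 0.08738004315763435 0.0
```

Fine sieve home (rim 126.7, level). Now the medium sieve.

Request:
{"fn": "carry_out", "kwargs": {"deltas": [[1,[-12,-45,0],[0,0,0]],[1,[-24,-92,0],[0,0,0]],[1,[-36,-139,0],[0,0,0]],[1,[-48,-186,0],[0,0,0]],[1,[-60,-233,5],[0,0,0]],[1,[-73,-280,10],[0,0,0]],[1,[-86,-327,15],[0,0,0]],[1,[-98,-370,20],[0,0,0]],[1,[-98,-377,20],[0,0,0]],[1,[-98,-377,20],[0,0,0]],[1,[-98,-377,20],[0,0,0]]]}}

```text
time_s: 13.95
tcp_pos: [0.4646, 0.1054, 0.2025]
eef_rot: [180.0, 0.0, 0.0]
contact_force: [0.8, -0.6, -0.9]
gripper_width: 0.0875
gripper_force: 0.0
```

```bash
python3 rim.py .4625 .1055 .042; python3 st.py
```

```text
tcp 13.95 [0.4646 0.1054 0.2025] n 570 z>exp+6: 28383
bins 24 rim z 0.0426 tilt deg x,y [ 0.27 -0.07] minmax [0.4333 0.0753] [0.4946 0.1361] ctr [0.464  0.1057]
encl 0.4639 0.1054 0.0308
14.0 [0.4646 0.105  0.2025] [ 1.7998e+02  1.0000e-02 -3.0000e-02] [ 36.5   2.6 -25.6   0.  -61.8  53.5] [-0.  -0.2 -0.6] 0.08740790097319666 0.0
```

Request:
{"fn": "carry_out", "kwargs": {"deltas": [[1,[0,0,45],[0,0,0]],[1,[0,0,90],[0,0,0]],[1,[0,0,135],[0,0,0]],[1,[0,0,165],[0,0,0]],[1,[0,0,180],[0,0,0]],[1,[0,0,187],[0,0,0]],[1,[0,0,187],[0,0,0]],[0.5,[0,0,187],[0,0,0]],[0.5,[0,0,187],[0,0,0]],[0.5,[0,0,187],[0,0,0]],[0.5,[0,0,187],[0,0,0]],[0.5,[0,0,187],[0,0,0]]]}}

```text
time_s: 15.2
tcp_pos: [0.4646, 0.1058, 0.0162]
eef_rot: [-180.0, -0.1, 0.0]
contact_force: [-1.5, 0.1, 6.6]
gripper_width: 0.0598
gripper_force: 25.0
```

Request:
{"fn": "carry_out", "kwargs": {"deltas": [[0.5,[0,0,-30],[0,0,0]],[0.5,[0,0,-75],[0,0,0]],[0.5,[0,0,-120],[0,0,0]],[0.5,[8,17,-150],[0,0,0]],[0.5,[26,55,-155],[0,0,0]],[0.5,[46,97,-155],[0,0,0]],[0.5,[66,139,-155],[0,0,0]],[0.5,[86,181,-155],[0,0,0]],[0.5,[106,223,-155],[0,0,0]],[0.5,[126,265,-155],[0,0,0]],[0.5,[146,307,-155],[0,0,0]],[0.5,[164,345,-155],[0,0,0]]]}}

```text
time_s: 16.4
tcp_pos: [0.6286, -0.2413, 0.17]
eef_rot: [-180.0, 0.0, -0.0]
contact_force: [0.2, 0.8, -0.4]
gripper_width: 0.0598
gripper_force: 25.0
```

Request:
{"fn": "carry_out", "kwargs": {"deltas": [[0.5,[10,20,0],[0,0,0]],[0.5,[15,31,5],[0,0,0]],[0.5,[15,31,14],[0,0,0]],[0.5,[15,31,17],[0,0,0]],[0.5,[15,31,17],[0,0,0]]]}}

```text
time_s: 16.9
tcp_pos: [0.6425, -0.2691, 0.1526]
eef_rot: [-180.0, 0.1, 0.1]
contact_force: [-0.2, -0.4, -1.0]
gripper_width: 0.0602
gripper_force: 25.0
```

```bash
python3 st.py; python3 rim.py .643 -.271 .180
```

```text
16.9 [ 0.6425 -0.2691  0.1526] [-1.7997e+02  1.0000e-01  7.0000e-02] [ -6.8  25.4  -1.8  -0.  -63.   96.8] [-0.2 -0.4 -1. ] 0.06020031186534596 24.99985879752785
tcp 16.9 [ 0.6425 -0.2691  0.1526] n 2386 z>exp+6: 34911
bins 24 rim z 0.1792 tilt deg x,y [ 1.55 -0.05] minmax [ 0.6149 -0.3115] [ 0.6725 -0.2305] ctr [ 0.6437 -0.271 ]
encl 0.6519 -0.271 0.0406
```

Request:
{"fn": "carry_out", "kwargs": {"deltas": [[0.5,[-0.5,0.5,4],[0,0,0]],[0.5,[-0.5,0.5,8],[0,0,0]],[0.5,[-0.5,0.5,11],[0,0,0]],[0.5,[-0.5,0.5,14],[0,0,0]],[0.5,[-0.5,0.5,16],[0,0,0]],[0.5,[-0.5,0.5,18],[0,0,0]],[0.5,[-0.5,0.5,20],[0,0,0]],[0.5,[-0.5,0.5,21],[0,0,0]],[0.5,[-0.5,0.5,22],[0,0,0]]]}}

```text
time_s: 17.85
tcp_pos: [0.6429, -0.2709, 0.1322]
eef_rot: [180.0, -0.0, 0.0]
contact_force: [-3.1, 2.6, 7.5]
gripper_width: 0.06
gripper_force: 25.0
```

Request:
{"fn": "carry_out", "kwargs": {"deltas": [[0.8,[0,0,0],[0,0,0]],[1,[0,0,0],[0,0,0]],[1,[0,0,0],[0,0,0]],[1,[0,0,0],[0,0,0]],[1,[0,0,-20],[0,0,0]],[1,[0,0,-60],[0,0,0]],[1,[0,0,-100],[0,0,0]],[1,[-40,0,-120],[0,0,0]],[1,[-80,0,-120],[0,0,0]],[1,[-80,0,-120],[0,0,0]]]}}

```text
time_s: 18.85
tcp_pos: [0.5593, -0.2709, 0.2535]
eef_rot: [-180.0, -0.1, -0.0]
contact_force: [1.6, 0.3, -0.7]
gripper_width: 0.088
gripper_force: 0.0
```

```bash
python3 rim.py .643 -.271 .158; python3 st.py
```

```text
tcp 18.85 [ 0.5593 -0.2709  0.2535] n 1093 z>exp+6: 0
bins 24 rim z 0.1587 tilt deg x,y [0.   0.04] minmax [ 0.6119 -0.3006] [ 0.6728 -0.2401] ctr [ 0.6424 -0.2703]
encl 0.6422 -0.2704 0.0307
18.9 [ 0.5611 -0.271   0.2531] [ 1.7999e+02 -1.1000e-01 -3.0000e-02] [ -7.9  14.8  -4.   -0.  -71.1  97.8] [ 0.4 -0.2 -0.7] 0.08785644044708102 0.0
```

Medium home (rim 158.7). Now coarse; also check clearance behind it.

Request:
{"fn": "carry_out", "kwargs": {"deltas": [[1,[20,-42,0],[0,0,0]],[1,[40,-84,0],[0,0,0]],[1,[60,-126,0],[0,0,0]],[1,[80,-168,15],[0,0,0]],[1,[93,-209,30],[0,0,0]],[1,[93,-209,45],[0,0,0]],[1,[93,-209,45],[0,0,0]],[1,[93,-209,45],[0,0,0]]]}}

```text
time_s: 19.7
tcp_pos: [0.656, -0.062, 0.2063]
eef_rot: [180.0, 0.1, 0.0]
contact_force: [-0.2, -1.3, 0.3]
gripper_width: 0.0881
gripper_force: 0.0
```

```bash
python3 rim.py .655 -.062 .048; python3 st.py
python3 - <<'E'
from h import *
for n,W in(('top',cloud(r.get_calibration('top'),np.load('pics/top0.npy'))),('wrist',cloud(r.get_calibration('wrist'),r.capture('wrist')[1]))):
    W=W.reshape(-1,3);m=(W[:,0]>.60)&(W[:,0]<.82)&(abs(W[:,1]+.062)<.12)
    for lo,hi in((.06,.1),(.1,.14),(.14,.18)):
        t=W[m&(W[:,2]>lo)&(W[:,2]<hi)]
        if len(t): print(n,lo,len(t),t.min(0).round(3),t.max(0).round(3))
E
```

```text
tcp 19.7 [ 0.656  -0.062   0.2063] n 578 z>exp+6: 29182
bins 24 rim z 0.0486 tilt deg x,y [ 0.36 -0.16] minmax [ 0.6265 -0.0931] [ 0.6873 -0.0326] ctr [ 0.6569 -0.0628]
encl 0.6567 -0.0625 0.0308
19.75 [ 0.6562 -0.0625  0.2071] [ 1.7998e+02 -3.0000e-02 -1.0000e-02] [ 11.5  19.7  -3.1   0.  -67.1  78.5] [ 0.7 -0.1  0.3] 0.08774626939445515 0.0
top 0.06 323 [ 0.742 -0.139  0.06 ] [ 0.82  -0.023  0.076]
wrist 0.06 1626 [ 0.743 -0.123  0.06 ] [ 0.82  -0.022  0.076]
```

Request:
{"fn": "carry_out", "kwargs": {"deltas": [[1,[0.5,0,45],[0,0,0]],[1,[0.5,0,90],[0,0,0]],[1,[0.5,0,135],[0,0,0]],[1,[0.5,0,165],[0,0,0]],[1,[0.5,0,180],[0,0,0]],[1,[0.5,0,186.5],[0,0,0]],[1,[0.5,0,186.5],[0,0,0]],[0.5,[0.5,0,186.5],[0,0,0]],[0.5,[0.5,0,186.5],[0,0,0]],[0.5,[0.5,0,186.5],[0,0,0]],[0.5,[0.5,0,186.5],[0,0,0]],[0.5,[0.5,0,186.5],[0,0,0]]]}}

```text
time_s: 21.0
tcp_pos: [0.6566, -0.0618, 0.0209]
eef_rot: [180.0, -0.1, 0.0]
contact_force: [-1.5, 0.0, 4.0]
gripper_width: 0.0598
gripper_force: 25.0
```

Request:
{"fn": "carry_out", "kwargs": {"deltas": [[0.5,[0,0,-30],[0,0,0]],[0.5,[0,0,-75],[0,0,0]],[0.5,[0,0,-120],[0,0,0]],[0.5,[0,0,-165],[0,0,0]],[0.5,[-2,25,-185],[0,0,0]],[0.5,[-5,65,-185],[0,0,0]],[0.5,[-8,110,-185],[0,0,0]],[0.5,[-11,155,-185],[0,0,0]],[0.5,[-14,190,-185],[0,0,0]],[0.5,[-14,208,-182],[0,0,0]],[0.5,[-14,208,-173],[0,0,0]],[0.5,[-14,208,-170],[0,0,0]]]}}

```text
time_s: 22.2
tcp_pos: [0.6415, -0.2695, 0.1882]
eef_rot: [-179.9, 0.1, -0.0]
contact_force: [-0.6, 1.3, -1.3]
gripper_width: 0.0599
gripper_force: 25.0
```

```bash
python3 st.py; python3 rim.py .643 -.271 .218
```

```text
22.2 [ 0.6415 -0.2695  0.1882] [-1.7994e+02  1.2000e-01 -5.0000e-02] [ -6.8  23.9   0.7  -0.1 -67.   96.8] [-0.6  1.3 -1.3] 0.059859013980275204 24.999803961545695
tcp 22.2 [ 0.6415 -0.2695  0.1882] n 2312 z>exp+6: 35626
bins 23 rim z 0.2169 tilt deg x,y [ 0.95 -0.32] minmax [ 0.6158 -0.3118] [ 0.6725 -0.2303] ctr [ 0.6442 -0.271 ]
encl 0.6527 -0.271 0.0408
```

Request:
{"fn": "carry_out", "kwargs": {"deltas": [[0.5,[0,0,4],[0,0,0]],[0.5,[0,0,8],[0,0,0]],[0.5,[0,0,11],[0,0,0]],[0.5,[0,0,14],[0,0,0]],[0.5,[0,0,16],[0,0,0]],[0.5,[0,0,18],[0,0,0]],[0.5,[0,0,20],[0,0,0]],[0.5,[0,0,21],[0,0,0]],[0.5,[0,0,22],[0,0,0]]]}}

```text
time_s: 23.15
tcp_pos: [0.6425, -0.27, 0.1689]
eef_rot: [180.0, -0.0, 0.0]
contact_force: [-2.1, 1.5, 8.7]
gripper_width: 0.0596
gripper_force: 25.0
```

Request:
{"fn": "carry_out", "kwargs": {"deltas": [[0.8,[0,0,0],[0,0,0]],[1,[0,0,0],[0,0,0]],[1,[0,0,0],[0,0,0]],[1,[0,0,0],[0,0,0]],[1,[0,0,-20],[0,0,0]],[1,[0,0,-60],[0,0,0]],[1,[0,0,-100],[0,0,0]],[1,[-40,0,-120],[0,0,0]],[1,[-80,0,-120],[0,0,0]],[1,[-80,0,-120],[0,0,0]]]}}

```text
time_s: 24.15
tcp_pos: [0.5589, -0.2699, 0.2903]
eef_rot: [-180.0, -0.1, -0.0]
contact_force: [1.3, -1.3, -0.4]
gripper_width: 0.0876
gripper_force: 0.0
```

```bash
python3 rim.py .643 -.271 .196; python3 st.py
```

```text
tcp 24.15 [ 0.5589 -0.2699  0.2903] n 1100 z>exp+6: 0
bins 24 rim z 0.1967 tilt deg x,y [-0.07 -0.01] minmax [ 0.6126 -0.2997] [ 0.673  -0.2393] ctr [ 0.6428 -0.2695]
encl 0.6424 -0.2693 0.0307
24.2 [ 0.5606 -0.27    0.2897] [ 1.7999e+02 -1.3000e-01 -3.0000e-02] [ -7.8  13.7  -0.8  -0.  -75.4  97.7] [ 0.4 -0.6  0.2] 0.08774478800639252 0.0
```

Coarse home (rim 196.7). Now the lid.

Request:
{"fn": "carry_out", "kwargs": {"deltas": [[1,[12,-44,0],[0,0,0]],[1,[23,-90,0],[0,0,0]],[1,[34,-136,0],[0,0,0]],[1,[45,-182,10],[0,0,0]],[1,[56,-226,25],[0,0,0]],[1,[67,-270,40],[0,0,0]],[1,[78,-312,58],[0,0,0]],[0.6,[87,-354,75],[0,0,0]],[0.6,[87,-354,80],[0,0,0]],[0.6,[87,-354,80],[0,0,0]],[0.6,[87,-354,80],[0,0,0]]]}}

```text
time_s: 25.3
tcp_pos: [0.6495, 0.0838, 0.208]
eef_rot: [180.0, 0.0, 0.0]
contact_force: [0.4, -0.3, 0.9]
gripper_width: 0.0613
gripper_force: 0.0
```

```bash
python3 st.py
python3 - <<'E'
from h import *
c=r.get_calibration('wrist');p,d=r.capture('wrist');cv2.imwrite('pics/lid.png',p[:,:,::-1])
W=cloud(c,d).reshape(-1,3);W=W[np.isfinite(W[:,2])];m=np.hypot(W[:,0]-.6485,W[:,1]-.084)<.045
for lo,hi in((.011,.021),(.036,.048)):
    t=W[m&(W[:,2]>lo)&(W[:,2]<hi)];print(lo,len(t),np.median(t[:,2]).round(4),t.min(0).round(4),t.max(0).round(4),cv2.minEnclosingCircle(t[:,:2].astype(np.float32)))
    print('mean',t.mean(0).round(4))
E
```

```text
25.3 [0.6495 0.0838 0.208 ] [1.7997e+02 1.0000e-02 1.0000e-02] [ 24.4  19.3  -3.6   0.  -67.1  65.6] [ 0.4 -0.3  0.9] 0.0613112025854404 0.0
0.011 1558 0.0162 [0.6213 0.0545 0.0118] [0.6814 0.1136 0.0191] ((0.6513794660568237, 0.0840531513094902), 0.03045949898660183)
mean [0.6533 0.084  0.0161]
0.036 230 0.042 [0.6424 0.0742 0.0366] [0.6612 0.0929 0.0443] ((0.6516487002372742, 0.08409282565116882), 0.009981973096728325)
mean [0.6522 0.084  0.0418]
```

View pics/lid.png

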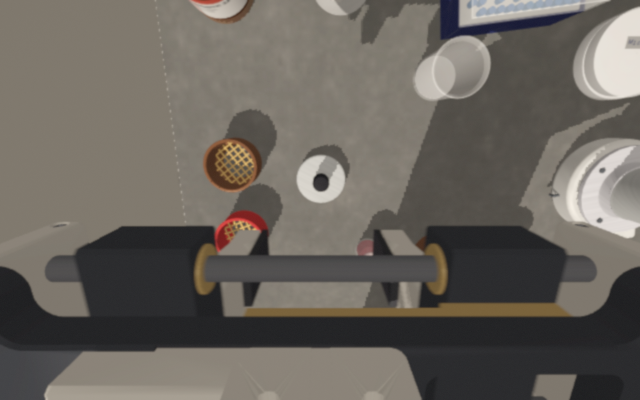

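The lid is at (320,182), knob centred at (0.6515, 0.084). Gripping by the knob.

Request:
{"fn": "carry_out", "kwargs": {"deltas": [[0.5,[2,0,45],[0,0,0]],[0.5,[2,0,90],[0,0,0]],[0.5,[2,0,135],[0,0,0]],[0.5,[2,0,165],[0,0,0]],[0.5,[2,0,181],[0,0,0]],[0.5,[2,0,188],[0,0,0]],[0.5,[2,0,188],[0,0,0]],[0.1,[2,0,188],[0,0,0]],[0.1,[2,0,188],[0,0,0]],[0.1,[2,0,188],[0,0,0]],[0.1,[2,0,188],[0,0,0]],[0.1,[2,0,188],[0,0,0]]], "squeeze": 25}}

```text
time_s: 26.55
tcp_pos: [0.6518, 0.0843, 0.0211]
eef_rot: [-180.0, -0.1, 0.0]
contact_force: [-1.4, -0.2, 5.8]
gripper_width: 0.019
gripper_force: 25.0
```

Request:
{"fn": "carry_out", "kwargs": {"deltas": [[0.1,[0,0,-30],[0,0,0]],[0.1,[0,0,-75],[0,0,0]],[0.1,[0,0,-120],[0,0,0]],[0.1,[0,0,-165],[0,0,0]],[0.1,[0,10,-205],[0,0,0]],[0.1,[-1,45,-225],[0,0,0]],[0.1,[-2,90,-225],[0,0,0]],[0.1,[-3,135,-225],[0,0,0]],[0.1,[-4,180,-225],[0,0,0]],[0.1,[-5,225,-225],[0,0,0]],[0.1,[-7,270,-225],[0,0,0]],[0.1,[-8,310,-225],[0,0,0]]]}}

```text
time_s: 27.75
tcp_pos: [0.6427, -0.2277, 0.2448]
eef_rot: [-180.0, 0.0, -0.0]
contact_force: [0.4, 0.7, -0.8]
gripper_width: 0.019
gripper_force: 25.0
```

Request:
{"fn": "carry_out", "kwargs": {"deltas": [[0.1,[-1,28,0],[0,0,0]],[0.1,[-1,44,3],[0,0,0]],[0.1,[-1,44,14],[0,0,0]],[0.1,[-1,44,17],[0,0,0]],[0.1,[-1,44,17],[0,0,0]]]}}

```text
time_s: 28.25
tcp_pos: [0.6419, -0.2686, 0.2268]
eef_rot: [-180.0, 0.1, 0.1]
contact_force: [-0.5, 0.4, -1.7]
gripper_width: 0.0188
gripper_force: 25.0
```

```bash
python3 st.py; python3 rim.py .643 -.271 .223;  python3 - <<'E'
from h import *
ps=[r.capture(n)[0][:,:,::-1] for n in('scene','wrist')]
cv2.imwrite('pics/c2.png',np.hstack([cv2.resize(ps[0][40:200,290:450],(400,400)),cv2.resize(ps[1][100:400,170:470],(400,400))]))
E
```

```text
28.25 [ 0.6419 -0.2686  0.2268] [-1.7996e+02  1.1000e-01  6.0000e-02] [ -6.7  22.6   3.8  -0.  -71.3  96.8] [-0.5  0.4 -1.7] 0.018794581552388168 24.999984079040587
tcp 28.25 [ 0.6419 -0.2686  0.2268] n 1427 z>exp+6: 40033
bins 13 rim z 0.2221 tilt deg x,y [0.16 0.18] minmax [ 0.6114 -0.2961] [ 0.672  -0.2398] ctr [ 0.6417 -0.268 ]
encl 0.6418 -0.2678 0.0305
```

View pics/c2.png

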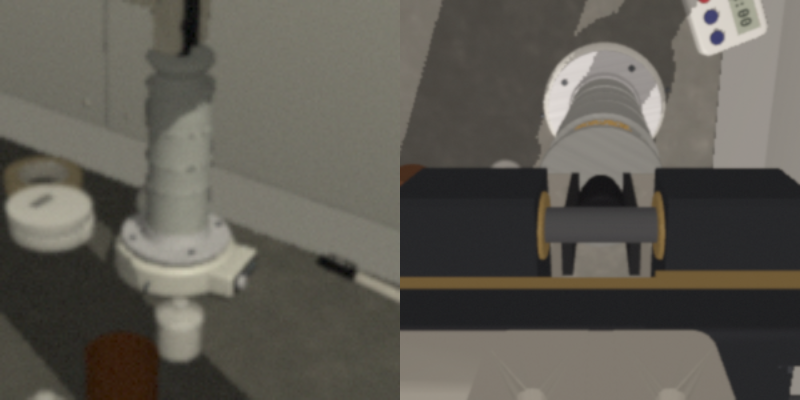

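The lid hangs level above the tower, about 1 mm off in x and y; correcting and lowering.

Request:
{"fn": "carry_out", "kwargs": {"deltas": [[0.1,[0.5,1,4],[0,0,0]],[0.1,[0.5,1,8],[0,0,0]],[0.1,[0.5,1,11],[0,0,0]],[0.1,[0.5,1,14],[0,0,0]],[0.1,[0.5,1,16],[0,0,0]],[0.1,[0.5,1,18],[0,0,0]],[0.1,[0.5,1,20],[0,0,0]],[0.1,[0.5,1,21],[0,0,0]],[0.1,[0.5,1,22],[0,0,0]]]}}

```text
time_s: 29.3
tcp_pos: [0.6432, -0.2711, 0.207]
eef_rot: [180.0, -0.1, 0.0]
contact_force: [-1.5, 2.7, 6.7]
gripper_width: 0.019
gripper_force: 25.0
```

Request:
{"fn": "carry_out", "kwargs": {"deltas": [[0.4,[0,0,0],[0,0,0]],[0.5,[0,0,0],[0,0,0]],[0.5,[0,0,0],[0,0,0]],[0.5,[0,0,-15],[0,0,0]],[0.5,[0,0,-40],[0,0,0]],[0.5,[0,0,-80],[0,0,0]],[0.5,[-20,0,-115],[0,0,0]],[0.5,[-60,0,-120],[0,0,0]],[0.5,[-100,0,-120],[0,0,0]],[0.5,[-100,0,-120],[0,0,0]]]}}

```text
time_s: 30.3
tcp_pos: [0.5393, -0.2711, 0.3294]
eef_rot: [180.0, -0.2, -0.0]
contact_force: [-0.5, -0.4, 0.5]
gripper_width: 0.0437
gripper_force: 0.0
```

```bash
python3 rim.py .643 -.270 .202
python3 - <<'E'
from h import *
P={n:r.capture(n) for n in('top','scene','wrist')}
cv2.imwrite('pics/end.png',np.hstack([cv2.resize(P['scene'][0][80:280,220:480,::-1],(520,400)),cv2.resize(P['wrist'][0][0:300,220:430,::-1],(280,400))]))
W=cloud(r.get_calibration('top'),P['top'][1])
for n,(u,v) in dict(bb64=(282,206),bb53=(366,200)).items():
    w=W[v-19:v+19,u-19:u+19].reshape(-1,3);w=w[np.isfinite(w[:,2])]
    w=w[w[:,2]<.08]
    if len(w)==0: print(n,'hidden');continue
    t=w[w[:,2]>np.percentile(w[w[:,2]>.008][:,2],95)-.006];print(n,((t.min(0)+t.max(0))/2).round(4))
E
```

```text
tcp 30.3 [ 0.5393 -0.2711  0.3294] n 1636 z>exp+6: 470
bins 24 rim z 0.2028 tilt deg x,y [ 0.07 -0.15] minmax [ 0.6118 -0.3007] [ 0.6718 -0.2395] ctr [ 0.6418 -0.2701]
encl 0.6425 -0.2699 0.031
bb64 hidden
bb53 hidden
```

View pics/end.png

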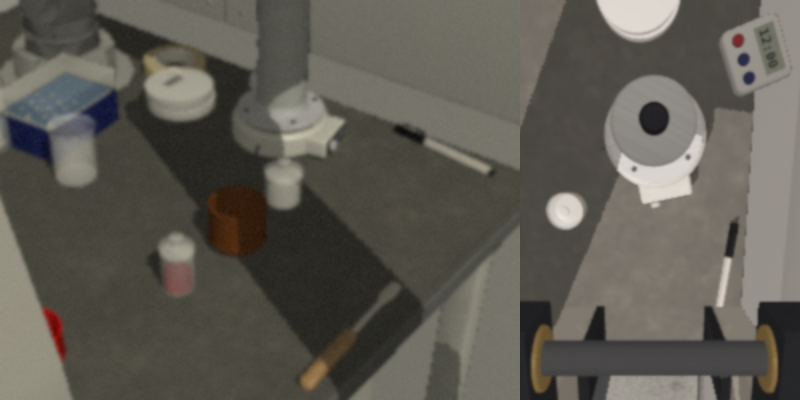

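The lid is closed and level (disc top at 202.8 mm, expected 202 mm plus the same 0.7 mm bias as every layer). Both bottles and the look-alikes are standing where they were, and the gripper is clear.

```bash
python3 -c "from plant import r; print(r.close_job())"
```

```text
the job is handed in; nothing more can be done
None
```

The sieve tower is assembled on the shaker (pan, fine, medium, coarse, lid), with every layer measured level and fully home, the two weighing bottles untouched, and the job handed in at about 30 s.

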